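# Set up a crucible for heating a marble chip

## Task

Set up the crucible on the tripod for heating marble: lay the pipe-clay triangle flat and central on the tripod's ring, then stand upright in it the crucible that it can hold (the small one would fall through), then drop the marble chip into that crucible, and last put on the cover that fits it, lying flat on the rim, one after another in this order. Set the porcelain down, do not let it fall, and leave the small crucible, the small cover and the two vials where they are. Take your hand away from the finished set-up.

Things in the scene. Friction and masses are not known exactly. Their poses are not given: they have to be found in the camera images.
- tripod: Target, fixed. Dark steel tripod on a grey 200 mm square mat, over a low burner, on the left or right of the bench. Origin: on its axis at the feet, 6 mm above the bench, z up. Level ring on top: inner radius 60, outer radius 68, its top face 150 mm above the origin. Three thin legs spread to radius 84. The burner ends 60 mm below the ring.
- triangle: Loose pipe-clay triangle, 50 g, flat: three beige tubes 10 mm thick, 72 long, a 3.5 mm wire stem out of each corner to radius 87. Origin: its middle, 5 mm below the tube axes, z up. Middles of the tubes 25 mm from it, at 0 and +-120 deg from +x; pinch one there. A circle of radius 20 fits inside. On the tripod the stems lie on the ring, the tubes hang inside, origin 3 mm below its top; any yaw.
- crucible: Loose porcelain crucible, the large one, 60 g, upright, open: 55 mm wide at the rim, curving in to a 20 mm foot, 44 tall, wall 3. Origin: centre of the underside, z up. Grip it from above across the outside of the rim. In the triangle its lower wall rests on the tubes, its origin about 2 mm below the triangle's; the rim then stands 32 mm above the tubes' tops.
- chip: Loose white marble chip, a rough block 22 (x) by 21 (y) by 20 (z) mm, 20 g, on the bench. Origin: its centre, 10 mm above the bench. Grip it across y or x. Let it go with the fingertips just above the crucible's mouth (49 mm wide inside) and it drops in.
- lid: Loose porcelain cover of the large crucible, 30 g, knob up: flange 60 mm wide, 3 thick, its underside 4 mm above the origin; below it a dish 28 mm wide that goes into the crucible's mouth; round knob 12 mm wide, 7 to 20 mm above the origin. Origin: centre of the dish's underside, z up. Seated, it is 40 mm above the crucible's origin.
- small_crucible: Not to be used, leave alone. Small porcelain crucible 32 mm wide, 28 mm tall, loose. Origin: centre of the underside.
- small_lid: Not to be used, leave alone. Small porcelain cover 36 mm wide, 20 mm tall with its 10 mm knob, loose. Origin: centre of the underside.
- vial_a: Leave alone. Loose amber glass vial with black cap, 27 mm wide, 58 mm tall, upright. Origin: centre of the underside.
- vial_b: Leave alone. Loose green glass vial with black cap, 27 mm wide, 58 mm tall, upright. Origin: centre of the underside.

How it is judged:
On the way, in this order (a step that is already met when the one before it is completed fails the run):
1. the triangle lies on the tripod's ring, let go (horizontal distance between triangle and tripod below 0.012 m and z of triangle in the frame of tripod between 0.143 and 0.151 m and angle between triangle's own z axis and vertical below 0.06 rad and contact force between the fingers and triangle below 0.3 N), for 0.2 s.
2. the large crucible stands in the triangle, let go (horizontal distance between triangle and tripod below 0.012 m and z of triangle in the frame of tripod between 0.143 and 0.151 m and angle between triangle's own z axis and vertical below 0.06 rad and horizontal distance between crucible and triangle below 0.008 m and z of crucible in the frame of triangle between -0.008 and 0.003 m and angle between crucible's own z axis and vertical below 0.2 rad and contact force between the fingers and crucible below 0.3 N), for 0.2 s.
3. the chip lies in the crucible (horizontal distance between triangle and tripod below 0.012 m and z of triangle in the frame of tripod between 0.143 and 0.151 m and angle between triangle's own z axis and vertical below 0.06 rad and horizontal distance between crucible and triangle below 0.008 m and z of crucible in the frame of triangle between -0.008 and 0.003 m and angle between crucible's own z axis and vertical below 0.2 rad and horizontal distance between chip and crucible below 0.015 m and z of chip in the frame of crucible between 0.008 and 0.032 m and contact force between the fingers and chip below 0.3 N), for 0.2 s.
4. the large cover lies on the crucible, let go (horizontal distance between triangle and tripod below 0.012 m and z of triangle in the frame of tripod between 0.143 and 0.151 m and angle between triangle's own z axis and vertical below 0.06 rad and horizontal distance between crucible and triangle below 0.008 m and z of crucible in the frame of triangle between -0.008 and 0.003 m and angle between crucible's own z axis and vertical below 0.2 rad and horizontal distance between chip and crucible below 0.015 m and z of chip in the frame of crucible between 0.008 and 0.032 m and horizontal distance between lid and crucible below 0.009 m and z of lid in the frame of crucible between 0.037 and 0.043 m and angle between the z axis of lid and the z axis of crucible, either way round below 0.08 rad and contact force between the fingers and lid below 0.3 N), for 0.2 s.
At the end, for the whole second after the job is handed in: Triangle flat (0.06 rad) on the ring, within 12 mm of its centre; large crucible seated in it within 8 mm, upright within 0.15 rad; chip inside; large cover flat on the rim, within 9 mm of centre; all let go and at rest (horizontal distance between triangle and tripod below 0.012 m and z of triangle in the frame of tripod between 0.143 and 0.151 m and angle between triangle's own z axis and vertical below 0.06 rad and horizontal distance between crucible and triangle below 0.008 m and z of crucible in the frame of triangle between -0.008 and 0.003 m and angle between crucible's own z axis and vertical below 0.2 rad and angle between crucible's own z axis and vertical below 0.15 rad and horizontal distance between chip and crucible below 0.015 m and z of chip in the frame of crucible between 0.008 and 0.032 m and horizontal distance between lid and crucible below 0.009 m and z of lid in the frame of crucible between 0.037 and 0.043 m and angle between the z axis of lid and the z axis of crucible, either way round below 0.08 rad and linear speed of each of triangle, crucible, chip, lid below 0.02 m/s); the robot touches nothing.
It fails at once if the small crucible or the small cover are shifted by more than 20 mm or tipped over (distance of any of small_crucible, small_lid from where it was at the start of the episode above 0.02 m or angle between any of small_crucible, small_lid's own z axis and vertical above 0.6 rad).
It fails at once if the vials are shifted by more than 20 mm or tipped over (distance of any of vial_a, vial_b from where it was at the start of the episode above 0.02 m or angle between any of vial_a, vial_b's own z axis and vertical above 0.6 rad).
It fails at once if the large crucible is let fall (from more than about 25 mm) (linear speed of crucible above 0.7 m/s and contact force between the fingers and crucible below 0.02 N).
It fails at once if the large cover is let fall (from more than about 25 mm) (linear speed of lid above 0.7 m/s and contact force between the fingers and lid below 0.02 N).
It also fails if it takes over 106 s, if anything falls off the work surface, if the arm or the gripper's body presses on something with over 40 N, if the wrist force passes 120 N, or if a joint passes its speed limit or range.

## Robot

A 7-joint arm with a two-finger parallel gripper is mounted at the origin on the work surface. World frame = base frame: x ahead of the robot, y to its left, z up, the work surface at z = 0. Lengths are in m, angles in rad, forces in N, time in s.
With the tool pointing down it reaches from about 0.425 to 0.975 m from the base axis. Payload 16.7 kg.
Tool frame: the origin (TCP) lies at the very end of the fingers, on their centre line; the grasp point (between the pads) lies 19 mm behind it; z points along the fingers, y is the line along which they close (so a half turn about z gives the same grasp; the last joint's range is limited). The gripper opens to 85 mm and grips with 20 to 120 N. Pads are 22 mm wide; open, the fingers measure 114 mm over their backs; the gripper's body (76 mm by 85 mm) begins 54 mm behind the grasp point. The pads swing forward as they close: fully open they stand 13 mm farther back than shut.
Start: joints at [-1.482, 0.426, 0.074, 1.606, -0.034, 1.111, -0.067], TCP at [0.16, 0.656, 0.231] pointing down, gripper open.
Joint ranges: [-2.85, 2.85], [-0.5, 2.14], [-1.23, 1.37], [0.21, 2.46], [-1.02, 4.16], [0.16, 2.05], [-2.73, 2.73]. Speed limits (rad/s): [1.89, 1.89, 2.39, 2.39, 3.01, 3.01, 3.01].

## Interface

Orientations are given as a 3x3 rotation matrix whose columns are the frame's x, y, z axes.
In Python, from plant import get_obs, optics, env gives the robot as it stands.
- The arm moves only by the shell command python3 -m crank 'ROWS' [FORCE]. ROWS is JSON, a list of rows, each a list of 3 entries, a list of its own where there are three numbers: the shift along the world's x, y, z in units of 25 cm (1.0 is 25 cm), then the turn, a rotation vector about the world's x, y, z in units of 2 rad (1.0 is 2 rad), then the closure, from -1 (fully open) to 1 (shut), so that 0 is half open. A call has 1 to 5 rows; each row is the pose to reach, as a shift and turn from the pose commanded when the call began; what a row does not reach only later rows make up. A row lasts 1/8 s, in which the tool goes at most 62.5 mm and 10.7 degrees, less where a joint would pass 70% of its speed; a pose out of reach is approached as far as the arm can. A call with a number of a shift or a turn outside -1 to 1 is refused whole. A call with a gripper value outside its range is refused whole. The fingers move at their own pace and stop on an object; FORCE is the grip in N (left out, the last holds). Time passes only in rows, so rows that repeat a pose let the fingers close. It gives the time, the measured TCP pose, the force, the opening and the grip force at its end, in the units of the state.
- get_obs(): the state, without advancing time (a new reading comes with each control period).
- optics.get_image(name): name is "scene" or "top" or "wrist"; returns (picture, depth): 384x512x3 uint8, red, green, blue; 384x512 float32, m along the optical axis (not along the pixel's ray), 0 where there is no reading.
- optics.calibration(name): a dict with "fx", "fy", "cx", "cy" (pixels), "dist_coeffs" ([k1, k2, p1, p2, k3] as OpenCV has them; the pictures are not rectified), "pose" (4x4, takes a point from camera to world coordinates). Camera axes: x right, y up, looking along -z (the intrinsics and any distortion apply to the point x, -y, -z); pixel columns grow to the right and rows downward; lengths in m; the calibration is good to about 2 mm. A picture is of the moment at which its call begins: read the wrist's pose just before it. calibration takes no time and is no camera call; for the wrist camera it gives the pose at the moment of the call.
- env.hand_in(): hands the job in; it is judged then, once.
The state is a dict: "time_s": time; "qpos": joint angles; "joint_velocities": joint speeds; "tau": joint torques, N m; "ee_pos": TCP position; "orientation": TCP orientation; "ft_force": force on the tool from outside, world axes, zero at the start; "wrist_torque": the same for the moment, N m; "gripper_width": finger opening in m; "grip_force": force on a finger pad.
Only numpy, scipy, OpenCV 4.12 (cv2) and the standard library are available. Lean on these libraries where they do the work, as an engineer would, in place of code of your own. Each camera call takes 0.05 s, during which the arm holds its last target. There are 200 camera calls.

## Working session

There is one attempt and no reset: what is moved stays moved. The work goes in short steps, Python scripts to look and compute and a shell command to move; the robot and the scene stay as the last step left them, time stands still between calls to the robot, and variables do not carry over. Pictures are saved under pics/ and viewed, at most 15 in all, crops included, and the job is handed in when it is done.

```bash
ls; mkdir -p pics; cat > h.py <<'E'
import numpy as np,cv2
from plant import get_obs,optics,env
def shot(n):
    c=optics.calibration(n); im,d=optics.get_image(n); return c,im,d
def pts(c,uv,d):
    uv=np.asarray(uv,float).reshape(-1,2)
    K=np.array([[c['fx'],0,c['cx']],[0,c['fy'],c['cy']],[0,0,1]])
    n=cv2.undistortPoints(uv.reshape(-1,1,2),K,np.array(c['dist_coeffs'],float)).reshape(-1,2)
    d=np.asarray(d,float).reshape(-1)
    T=np.array(c['pose'])
    p=np.c_[n[:,0]*d,-n[:,1]*d,-d]
    return p@T[:3,:3].T+T[:3,3]
def onplane(c,uv,z):
    uv=np.asarray(uv,float).reshape(-1,2)
    o=np.array(c['pose'])[:3,3]; p=pts(c,uv,np.ones(len(uv)))
    r=p-o; return o+r*((z-o[2])/r[:,2])[:,None]
def cloud(c,d):
    v,u=np.mgrid[:384,:512]
    P=pts(c,np.c_[u.ravel(),v.ravel()],d.ravel()).reshape(384,512,3); P[d==0]=np.nan; return P
def save(n,im): cv2.imwrite('pics/'+n+'.png',im[...,::-1])
E
python3 - <<'E'
from h import *
o=get_obs(); print({k:np.round(v,3).tolist() for k,v in o.items()})
ims=[]
for n in['scene','top']:
    c,im,d=shot(n); np.savez(n+'.npz',im=im,d=d); ims.append(im); print(n,np.round(c['pose'],3).tolist(),c['fx'],(d>0).mean())
    save(n,im)
E
```

```text
pics
{'time_s': 0.0, 'qpos': [-1.481, 0.427, 0.074, 1.607, -0.034, 1.111, -0.067], 'joint_velocities': [-0.001, -0.001, -0.001, -0.001, 0.001, 0.001, 0.0], 'tau': [0.0, -94.978, 3.76, -46.352, 0.019, 0.01, 0.0], 'ee_pos': [0.16, 0.655, 0.231], 'orientation': [[-0.972, 0.237, -0.0], [0.237, 0.972, -0.001], [-0.0, -0.001, -1.0]], 'ft_force': [0.609, 0.404, 0.129], 'wrist_torque': [0.007, -0.017, -0.025], 'grip_force': 0.0, 'gripper_width': 0.086}
scene [[-0.079, -0.722, 0.688, 1.264], [0.997, -0.049, 0.062, 0.082], [-0.011, 0.69, 0.723, 0.801], [0.0, 0.0, 0.0, 1.0]] 476.3918701422317 0.9959462483723959
top [[-0.01, 0.991, -0.132, 0.459], [-0.999, -0.005, 0.042, 0.019], [0.041, 0.132, 0.99, 0.84], [0.0, 0.0, 0.0, 1.0]] 358.55051653189923 0.9959818522135416
```

View pics/top.png

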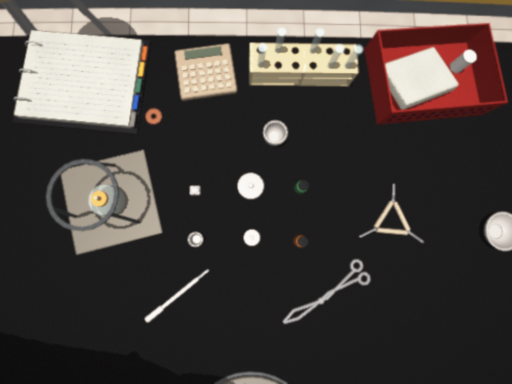

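View pics/scene.png

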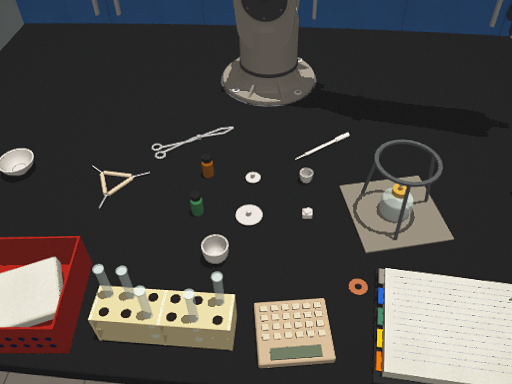

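The top view shows the ring at (83,195), triangle at (393,218), large crucible at (275,132), large lid at (251,186), chip at (195,190), small crucible at (196,240), small lid at (252,238), and vials at (302,186) and (301,241). The scene view agrees.

```bash
python3 - <<'E'
from h import *
z=np.load('top.npz'); im,d=z['im'],z['d']; c=optics.calibration('top'); P=cloud(c,d)
g=im.min(2).astype(int); hsv=cv2.cvtColor(im,cv2.COLOR_RGB2HSV)
def blob(m,u,v,r):
    k=np.zeros(m.shape,np.uint8); cv2.circle(k,(u,v),r,1,-1); return (m>0)&(k>0)
# table height check
print('table z',np.nanmedian(P[150:170,340:360,2]))
for n,u,v,r,h in[('crucible',275,132,20,.044),('lid',251,186,20,.007),('chip',195,190,10,.02),('small',196,240,12,.028),('slid',252,238,12,.008)]:
    m=blob(im.max(2)>90,u,v,r); ys,xs=np.nonzero(m)
    ct=max(cv2.findContours(m.astype(np.uint8),0,1)[0],key=cv2.contourArea)
    (a,b),rad=cv2.minEnclosingCircle(ct); M=cv2.moments(ct)
    print(n,len(xs),(round(a,1),round(b,1)),round(rad,1),onplane(c,[M['m10']/M['m00'],M['m01']/M['m00']],h).round(3),np.nanmax(P[m][:,2]).round(3), 'rect',cv2.minAreaRect(ct)[2])
# ring by depth
m=(P[...,2]>.145)&(P[...,2]<.17); k=blob(m,83,195,45); Q=P[k]
from scipy.optimize import least_squares
s=least_squares(lambda p:np.hypot(Q[:,0]-p[0],Q[:,1]-p[1])-p[2],[*Q[:,:2].mean(0),.064],loss='soft_l1',f_scale=.002).x; print('ring',s.round(4),np.median(Q[:,2]).round(4),len(Q))
ang=np.arctan2(Q[:,1]-s[1],Q[:,0]-s[0]); print(np.histogram(ang,8)[0])
# triangle
m=blob((hsv[...,1]>50)&(hsv[...,2]>120),393,218,40); Q=onplane(c,np.argwhere(m)[:,::-1],.009)[:,:2]; print(len(Q))
tri=cv2.minEnclosingTriangle((Q*1000).astype(np.float32).reshape(-1,1,2)); t=tri[1].reshape(3,2); ce=t.mean(0)
print('tri',t.round(0),ce.round(1),np.hypot(*(t-ce).T).round(0), [np.degrees(np.arctan2(*(-(q-ce))[::-1])).round(1) for q in t])
for n,u,v in[('va',301,241),('vb',302,186)]: print(n,onplane(c,[u,v],.058).round(3))
E
```

```text
table z -0.0005663770207575691
crucible 507 (274.9, 132.0) 12.7 [[ 0.683 -0.062  0.044]] 0.047 rect 90.0
lid 584 (250.2, 185.4) 13.6 [[ 0.564 -0.005  0.007]] 0.023 rect 90.0
chip 110 (194.5, 190.0) 6.3 [[0.554 0.123 0.02 ]] 0.022 rect 90.0
small 201 (195.0, 239.0) 8.1 [[0.442 0.12  0.028]] 0.031 rect 90.0
slid 240 (251.4, 237.2) 8.7 [[ 0.444 -0.007  0.008]] 0.022 rect 90.0
ring [0.53   0.3191 0.0644] 0.1556 1094
[127 141 134 117 136 154 155 130]
338
tri [[ 444. -389.]
 [ 455. -284.]
 [ 540. -346.]] [ 479.6 -339.8] [61. 61. 61.] [np.float32(54.2), np.float32(-65.9), np.float32(174.3)]
va [[ 0.436 -0.113  0.058]]
vb [[ 0.556 -0.118  0.058]]
```

```bash
python3 -m crank '[[[1,-0.6,0.2],[0,0,-0.4],-1],[[1,-0.6,0.2],[0,0,-0.4],-1],[[1,-0.6,0.2],[0,0,-0.4],-1],[[1,-0.6,0.2],[0,0,-0.4],-1],[[1,-0.6,0.2],[0,0,-0.4],-1]]'; python3 -m crank '[[[0.5,-1,0],[0,0,-0.316],-1],[[0.5,-1,0],[0,0,-0.316],-1],[[0.5,-1,0],[0,0,-0.316],-1],[[0.5,-1,0],[0,0,-0.316],-1],[[0.5,-1,0],[0,0,-0.316],-1]]'
```

```text
time_s: 0.72
ee_pos: [0.412, 0.5038, 0.2817]
orientation: [[-0.502, 0.865, 0.0], [0.865, 0.502, -0.0], [-0.0, 0.0, -1.0]]
ft_force: [0.7, 0.5, 0.1]
gripper_width: 0.0851
grip_force: 0.0
time_s: 1.35
ee_pos: [0.5359, 0.252, 0.2814]
orientation: [[0.105, 0.994, 0.0], [0.994, -0.105, -0.0], [-0.0, 0.0, -1.0]]
ft_force: [0.7, 1.1, 0.7]
gripper_width: 0.0856
grip_force: 0.0
```

```bash
python3 - <<'E'
from h import *
c,im,d=shot('wrist'); save('w0',im); print(np.round(c['pose'],3))
E
python3 -m crank '[[[0,-1,-0.1],[0,0,0],-0.3],[[0,-1,-0.1],[0,0,0],-0.3],[[0,-1,-0.1],[0,0,0],-0.3],[[0,-1,-0.1],[0,0,0],-0.3]]';python3 -m crank '[[[-0.32,-1,-0.2],[0,0,0],0.3],[[-0.32,-1,-0.2],[0,0,0],0.3],[[-0.32,-1,-0.2],[0,0,0],0.3],[[-0.32,-1,-0.2],[0,0,0],0.3],[[-0.32,-1,-0.2],[0,0,0],0.3]]';python3 -m crank '[[[0,-0.36,0],[0,0,0],0.3],[[0,-0.36,0],[0,0,0],0.3],[[0,-0.36,0],[0,0,0],0.3]]'
python3 - <<'E'
from h import *
c,im,d=shot('wrist'); save('w1',im); print(np.round(c['pose'],3))
P=cloud(c,d); np.savez('w1.npz',im=im,d=d,P=P)
E
```

```text
[[ 0.994  0.101  0.03   0.542]
 [-0.106  0.952  0.288  0.325]
 [ 0.    -0.29   0.957  0.424]
 [ 0.     0.     0.     1.   ]]
time_s: 1.9
ee_pos: [0.5343, 0.0055, 0.2562]
orientation: [[0.099, 0.995, 0.0], [0.995, -0.099, 0.0], [0.0, 0.0, -1.0]]
ft_force: [0.8, -0.8, -0.6]
gripper_width: 0.0555
grip_force: 0.0
time_s: 2.52
ee_pos: [0.4526, -0.2461, 0.2059]
orientation: [[0.104, 0.995, -0.001], [0.995, -0.104, -0.0], [-0.001, -0.001, -1.0]]
ft_force: [0.9, 0.7, -0.2]
gripper_width: 0.0302
grip_force: 0.0
time_s: 2.9
ee_pos: [0.4539, -0.3349, 0.2061]
orientation: [[0.103, 0.995, -0.001], [0.995, -0.103, -0.001], [-0.001, -0.001, -1.0]]
ft_force: [-0.3, -0.1, 1.9]
gripper_width: 0.0298
grip_force: 0.0
[[ 0.995  0.099  0.031  0.46 ]
 [-0.104  0.952  0.289 -0.262]
 [-0.001 -0.29   0.957  0.348]
 [ 0.     0.     0.     1.   ]]
```

View pics/w1.png

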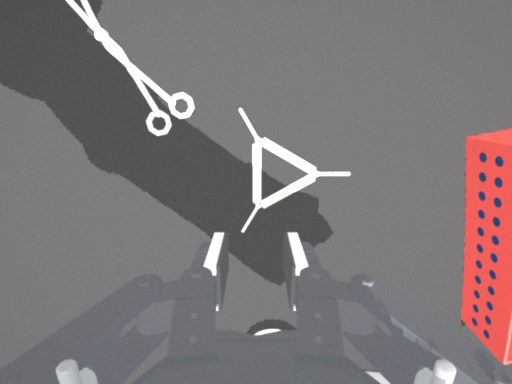

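The triangle lies at about (280,172) with its left tube middle at (258,174). The fingertips are at about (220,240) and (290,240).

```bash
cat >> h.py <<'E'
def tri(c,im,d,zax,box):
    # fit: bright warm pixels, 3 stem/tube blob -> enclosing triangle of the tubes
    P=cloud(c,d); m=np.zeros(d.shape,np.uint8); u0,u1,v0,v1=box
    m[v0:v1,u0:u1]=(im[v0:v1,u0:u1].min(2)>120)
    m=cv2.morphologyEx(m,cv2.MORPH_OPEN,np.ones((5,5),np.uint8))
    ct=max(cv2.findContours(m,0,1)[0],key=cv2.contourArea).reshape(-1,2)
    Q=(onplane(c,ct,zax)[:,:2]*1000).astype(np.float32)
    t=cv2.minEnclosingTriangle(Q.reshape(-1,1,2))[1].reshape(3,2); ce=t.mean(0)
    return ce,[(((t[i]+t[(i+1)%3])/2-ce)*.025*1000/np.linalg.norm((t[i]+t[(i+1)%3])/2-ce)+ce).round(1).tolist()+[float(np.degrees(np.arctan2(*((t[i]+t[(i+1)%3])/2-ce)[::-1])).round(1))] for i in range(3)],np.hypot(*(t-ce).T)
E
python3 - <<'E'
from h import *
c=optics.calibration('wrist'); z=np.load('w1.npz'); print(tri(c,z['im'],z['d'],.006,(225,360,100,238)))
P=z['P']; print(np.nanmedian(P[60:90,250:350,2])); print(P[175,252:266,2].round(4),get_obs()['ee_pos'])
E
```

```text
(array([ 490.59863, -342.94824], dtype=float32), [[479.79998779296875, -320.3999938964844, 115.5], [512.0999755859375, -355.70001220703125, -30.799999237060547], [472.0, -359.6000061035156, -138.1999969482422]], array([203.34894, 117.63054, 202.15741], dtype=float32))
-0.00034974059003792246
[-0.0008  0.0077  0.0069  0.0085  0.0094  0.0093  0.0097  0.0077  0.006
 -0.0008 -0.0003  0.0003 -0.001   0.0002] [ 0.4542384  -0.33339537  0.20602765]
```

```bash
python3 - <<'E'
from h import *
c=optics.calibration('wrist'); z=np.load('w1.npz'); P=z['P']; im=z['im']
m=np.zeros((384,512),np.uint8); m[125:220,240:325]=(P[125:220,240:325,2]>.004)&(P[125:220,240:325,2]<.015)
m=cv2.morphologyEx(m,cv2.MORPH_OPEN,np.ones((5,5),np.uint8))
Q=(onplane(c,np.argwhere(m)[:,::-1],.007)[:,:2]*1000).astype(np.float32)
t=cv2.minEnclosingTriangle(Q.reshape(-1,1,2))[1].reshape(3,2); ce=t.mean(0)
print(m.sum(),t.round(1),ce,np.hypot(*(t-ce).T))
# left tube line
s=m.copy(); s[:,268:]=0; s[:155]=0; s[195:]=0
Q=onplane(c,np.argwhere(s)[:,::-1],.007)[:,:2]; print('left tube',Q.mean(0),cv2.fitLine(Q.astype(np.float32),2,0,.01,.01).ravel())
E
```

```text
1349 [[ 537.4 -346.6]
 [ 443.6 -388.9]
 [ 454.3 -287. ]] [ 478.42053 -340.822  ] [59.280746 59.376583 59.01141 ]
left tube [ 0.45296503 -0.33991757] [ 0.10142957  0.9948427   0.45296502 -0.33991757]
```

```bash
python3 -m crank '[[[0,-0.02,-0.4],[0,0,0],0.3],[[0,-0.02,-0.6],[0,0,0],0.3],[[0,-0.02,-0.7],[0,0,0],0.3],[[0,-0.02,-0.78],[0,0,0],0.3],[[0,-0.02,-0.812],[0,0,0],0.3]]' 40; python3 -m crank '[[[0,0,0],[0,0,0],0.3],[[0,0,0],[0,0,0],1],[[0,0,0],[0,0,0],1],[[0,0,0],[0,0,0],1],[[0,0,0],[0,0,0],1]]'
```

```text
time_s: 3.58
ee_pos: [0.455, -0.3375, 0.0034]
orientation: [[0.099, 0.995, -0.0], [0.995, -0.099, 0.0], [0.0, -0.0, -1.0]]
ft_force: [0.4, 0.0, 0.1]
gripper_width: 0.03
grip_force: 0.0
time_s: 4.2
ee_pos: [0.4556, -0.3383, 0.005]
orientation: [[0.1, 0.995, 0.002], [0.995, -0.1, -0.001], [-0.0, 0.002, -1.0]]
ft_force: [-1.5, 1.8, 10.5]
gripper_width: 0.0079
grip_force: 39.2
```

```bash
python3 -m crank '[[[0,0,0],[0,0,0],0.5],[[0,0,0],[0,0,0],0.5],[[0,0,0],[0,0,0],0.5]]' 40; python3 -m crank '[[[0,0,-0.006],[0,0,0],0.5],[[0,0,-0.012],[0,0,0],0.5]]';  python3 -m crank '[[[0,0,0],[0,0,0],0.5]]'
```

```text
time_s: 4.58
ee_pos: [0.4548, -0.3379, 0.0036]
orientation: [[0.1, 0.995, 0.0], [0.995, -0.1, -0.0], [0.0, 0.0, -1.0]]
ft_force: [-0.2, -0.4, 1.2]
gripper_width: 0.0215
grip_force: 0.0
time_s: 4.82
ee_pos: [0.4546, -0.3379, 0.0003]
orientation: [[0.1, 0.995, -0.0], [0.995, -0.1, 0.0], [0.0, -0.0, -1.0]]
ft_force: [-0.6, -0.0, 0.3]
gripper_width: 0.0209
grip_force: 0.0
time_s: 4.95
ee_pos: [0.4546, -0.3379, 0.0003]
orientation: [[0.1, 0.995, -0.0], [0.995, -0.1, 0.0], [0.0, -0.0, -1.0]]
ft_force: [-0.3, -0.3, 0.6]
gripper_width: 0.0214
grip_force: 0.0
```

```bash
python3 -m crank '[[[0,0,0],[0,0,0],0.72],[[0,0,0],[0,0,0],0.72],[[0,0,0],[0,0,0],1],[[0,0,0],[0,0,0],1],[[0,0,0],[0,0,0],1]]' 40
```

```text
time_s: 5.58
ee_pos: [0.4547, -0.338, 0.0005]
orientation: [[0.1, 0.995, 0.0], [0.995, -0.1, -0.0], [-0.0, 0.0, -1.0]]
ft_force: [-0.7, -0.4, 4.4]
gripper_width: 0.0083
grip_force: 40.1
```

```bash
python3 -m crank '[[[0,0,0.1],[0,0,0],1],[[0,0,0.2],[0,0,0],1],[[0,0,0.4],[0,0,0],1],[[0,0,0.6],[0,0,0],1],[[0,0,0.8],[0,0,0],1]]'
python3 - <<'E'
from h import *
print(get_obs()['gripper_width'])
c,im,d=shot('wrist'); save('w2',im);np.savez('w2.npz',im=im,d=d,P=cloud(c,d))
E
```

```text
time_s: 6.2
ee_pos: [0.4543, -0.3377, 0.2017]
orientation: [[0.1, 0.995, -0.001], [0.995, -0.1, 0.0], [0.0, -0.001, -1.0]]
ft_force: [0.9, 0.2, -0.9]
gripper_width: 0.0081
grip_force: 39.1
0.008127080726674773
```

View pics/w2.png

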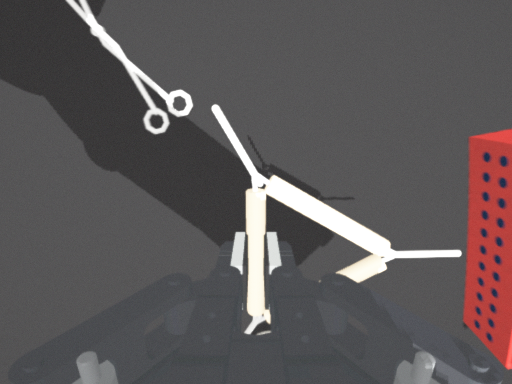

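The triangle is held by its left tube at (257,250), with the far corner at (388,255). I'll check its tilt from depth.

```bash
cat > tp.py <<'E'
from h import *
def tritilt(P,lo,hi):
    m=np.isfinite(P[...,2])&(P[...,2]>lo)&(P[...,2]<hi); m[:100]=0;m[:,:205]=0;m[:,465:]=0;m[320:]=0
    a=np.zeros_like(m); a[175:235]=m[175:235]; a|= (m&(np.arange(512)[None,:]>290))
    Q=P[a]; A=np.c_[Q[:,:2]-Q[:,:2].mean(0),np.ones(len(Q))]
    for _ in range(4):
        x=np.linalg.lstsq(A,Q[:,2],rcond=None)[0]; r=Q[:,2]-A@x; k=np.abs(r)<max(.004,1.5*r.std()); Q,A=Q[k],A[k]
    return x,Q[:,:2].mean(0),len(Q),r.std()
if __name__=='__main__':
    P=np.load('w2.npz')['P']; print(tritilt(P,.15,.26))
    for u,v in[(256,210),(330,215),(380,245),(425,254),(235,140)]: print((u,v),np.nanmedian(P[v-2:v+3,u-2:u+3].reshape(-1,3),0).round(4))
E
python3 tp.py
```

```text
(array([-0.61141912, -0.98687937,  0.21890001]), array([ 0.49249401, -0.32214114]), 3352, np.float64(0.005850018770237176))
(256, 210) [ 0.4553 -0.3133  0.2105]
(330, 215) [ 0.4916 -0.3199  0.2099]
(380, 245) [ 0.5173 -0.3393  0.2103]
(425, 254) [ 0.5437 -0.349   0.2075]
(235, 140) [ 0.4489 -0.2789  0.2074]
```

```bash
python3 -m crank '[[[0.2,1,0.16],[0,0,0],1],[[0.2,1,0.16],[0,0,0],1],[[0.2,1,0.16],[0,0,0],1],[[0.2,1,0.16],[0,0,0],1],[[0.2,1,0.16],[0,0,0],1]]';python3 -m crank '[[[0,1,0],[0,0,0],1],[[0,1,0],[0,0,0],1],[[0,1,0],[0,0,0],1],[[0,1,0],[0,0,0],1],[[0,1,0],[0,0,0],1]]' | head -2;python3 -m crank '[[[0,0.3,0],[0,0,0],1],[[0,0.64,0],[0,0,0],1],[[0,0.64,0],[0,0,0],1],[[0,0.64,0],[0,0,0],1]]'
python3 - <<'E'
from h import *
from scipy.optimize import least_squares
print(get_obs()['ee_pos'])
def ring(P,im,u0=0):
    m=(P[...,2]>.147)&(P[...,2]<.163)&(im.max(2)<140); Q=P[m]
    Q=Q[np.hypot(Q[:,0]-.53,Q[:,1]-.319)<.08]
    s=least_squares(lambda p:np.hypot(Q[:,0]-p[0],Q[:,1]-p[1])-.064,[.53,.319],loss='soft_l1',f_scale=.002)
    return s.x,len(Q),np.median(Q[:,2]),np.histogram(np.arctan2(Q[:,1]-.319,Q[:,0]-.53),8)[0]
for n in['wrist','scene']:
    c,im,d=shot(n); P=cloud(c,d); print(n,ring(P,im)); np.savez(n+'3.npz',im=im,d=d,P=P); save(n+'3',im)
E
```

```text
time_s: 6.88
ee_pos: [0.5054, -0.0832, 0.2406]
orientation: [[0.093, 0.996, 0.0], [0.996, -0.093, 0.001], [0.001, 0.0, -1.0]]
ft_force: [-0.2, -0.4, -0.8]
gripper_width: 0.008
grip_force: 39.2
time_s: 7.5
ee_pos: [0.504, 0.1663, 0.2397]
time_s: 8.0
ee_pos: [0.5043, 0.3236, 0.2395]
orientation: [[0.097, 0.995, -0.001], [0.995, -0.097, -0.001], [-0.001, -0.001, -1.0]]
ft_force: [0.4, -0.1, -0.2]
gripper_width: 0.0079
grip_force: 39.2
[0.504341   0.32359441 0.23954517]
wrist (array([0.52838185, 0.31822212]), 4030, np.float64(0.15554910201017402), array([403,   0, 598, 460, 678, 671, 594, 626]))
scene (array([0.53141568, 0.31690556]), 812, np.float64(0.15611626543514107), array([ 97,  80, 105, 137, 117,  77, 100,  99]))
```

View pics/wrist3.png

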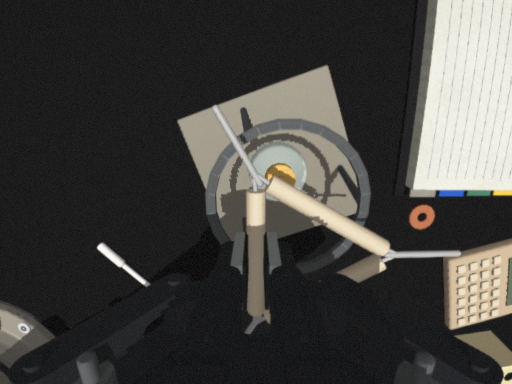

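The ring's far arc surrounds (288,195) and the triangle hangs level above it. Lowering.

```bash
python3 -m crank '[[[0,-0.012,-0.1],[0,0,0],1],[[0,-0.012,-0.2],[0,0,0],1],[[0,-0.012,-0.28],[0,0,0],1],[[0,-0.012,-0.31],[0,0,0],1],[[0,-0.012,-0.33],[0,0,0],1]]';python3 -m crank '[[[0,0,-0.004],[0,0,0],1],[[0,0,-0.008],[0,0,0],1],[[0,0,-0.012],[0,0,0],1],[[0,0,-0.012],[0,0,0],1]]'
```

```text
time_s: 8.72
ee_pos: [0.5052, 0.3181, 0.1582]
orientation: [[0.101, 0.995, 0.0], [0.995, -0.101, 0.0], [0.0, 0.0, -1.0]]
ft_force: [0.3, 0.3, -0.8]
gripper_width: 0.008
grip_force: 39.2
time_s: 9.22
ee_pos: [0.5047, 0.3191, 0.155]
orientation: [[0.1, 0.995, 0.0], [0.995, -0.1, 0.0], [0.0, 0.0, -1.0]]
ft_force: [-0.1, 0.8, -0.6]
gripper_width: 0.0079
grip_force: 39.2
```

```bash
python3 -m crank '[[[0,0.004,-0.004],[0,0,0],1],[[0,0.004,-0.006],[0,0,0],1],[[0,0.004,-0.006],[0,0,0],1]]'; python3 -m crank '[[[0,0,0],[0,0,0],0.6],[[0,0,0],[0,0,0],0.5],[[0,0,0],[0,0,0],0.5],[[0,0,0],[0,0,0],0.5]]';python3 -m crank '[[[0,0,0.1],[0,0,0],0.5],[[0,0,0.3],[0,0,0],0.5],[[0,0,0.5],[0,0,0],0.5]]'
python3 - <<'E'
from h import *
for n in['wrist','scene']:
    c,im,d=shot(n); P=cloud(c,d); np.savez(n+'4.npz',im=im,d=d,P=P); save(n+'4',im)
E
```

```text
time_s: 9.6
ee_pos: [0.5047, 0.3201, 0.1534]
orientation: [[0.1, 0.995, -0.0], [0.995, -0.1, -0.0], [-0.0, -0.0, -1.0]]
ft_force: [0.2, -0.3, -1.2]
gripper_width: 0.0079
grip_force: 39.2
time_s: 10.1
ee_pos: [0.5047, 0.32, 0.1534]
orientation: [[0.1, 0.995, -0.0], [0.995, -0.1, 0.0], [-0.0, -0.0, -1.0]]
ft_force: [0.4, -0.2, 0.5]
gripper_width: 0.0211
grip_force: 0.0
time_s: 10.48
ee_pos: [0.5045, 0.3198, 0.2798]
orientation: [[0.1, 0.995, -0.0], [0.995, -0.1, -0.0], [-0.0, -0.0, -1.0]]
ft_force: [0.4, 0.6, 1.2]
gripper_width: 0.0213
grip_force: 0.0
```

View pics/wrist4.png

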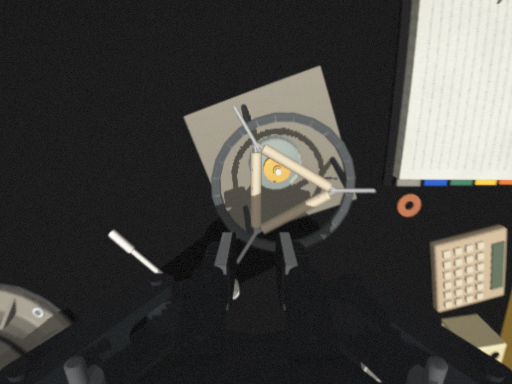

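The triangle rests on the ring, centred near (283,185). Measuring it, and the crucible again from the scene view.

```bash
python3 - <<'E'
from h import *
z=np.load('wrist4.npz'); P=z['P'];c=optics.calibration('wrist'); im=z['im']
m=((P[...,2]>.152)&(P[...,2]<.175)&(np.hypot(P[...,0]-.529,P[...,1]-.318)<.054)).astype(np.uint8); m[236:]=0
m=cv2.morphologyEx(m,cv2.MORPH_OPEN,np.ones((4,4),np.uint8))
Q=(P[m>0][:,:2]*1000).astype(np.float32)
t=cv2.minEnclosingTriangle(Q.reshape(-1,1,2))[1].reshape(3,2); ce=t.mean(0)
print(m.sum(),t.round(1),ce,np.hypot(*(t-ce).T))
Q=P[m>0]; Q=Q[Q[:,2]>.1595]; A=np.c_[Q[:,:2]-ce/1000,np.ones(len(Q))]; print('plane',np.linalg.lstsq(A,Q[:,2],rcond=None)[0])
from scipy.optimize import least_squares
k=(P[...,2]>.147)&(P[...,2]<.161); R=P[k]; r=np.hypot(R[:,0]-.529,R[:,1]-.318); R=R[(r>.056)&(r<.072)]
print('ring',least_squares(lambda p:np.hypot(R[:,0]-p[0],R[:,1]-p[1])-.064,[.53,.319],loss='soft_l1',f_scale=.002).x)
E
```

```text
2450 [[505.1 372.1]
 [637.3 268.3]
 [486.1 194.9]] [542.8364  278.41824] [101.011086  95.02592  100.998825]
plane [-0.00095588  0.0010384   0.1614491 ]
ring [0.52835632 0.31830095]
```

```bash
python3 -m crank '[[[0.4,-1,0],[0,0,0],-1],[[0.4,-1,0],[0,0,0],-1],[[0.4,-1,0],[0,0,0],-1],[[0.4,-1,0],[0,0,0],-1],[[0.4,-1,0],[0,0,0],-1]]' >/dev/null;python3 -m crank '[[[0.314,-0.528,-0.2],[0,0,0],-1],[[0.314,-0.528,-0.2],[0,0,0],-1],[[0.314,-0.528,-0.2],[0,0,0],-1],[[0.314,-0.528,-0.2],[0,0,0],-1]]'
python3 - <<'E'
from h import *
print(get_obs()['ee_pos'])
c,im,d=shot('wrist'); P=cloud(c,d); np.savez('w5.npz',im=im,d=d,P=P); save('w5',im)
m=((P[...,2]>.036)&(P[...,2]<.052)&(np.hypot(P[...,0]-.683,P[...,1]+.062)<.05)).astype(np.uint8)
Q=P[m>0]; print(len(Q),Q.mean(0))
(a,r)=cv2.minEnclosingCircle((Q[:,:2]*1000).astype(np.float32).reshape(-1,1,2))[:2]; print(a,r)
from scipy.optimize import least_squares
print(least_squares(lambda p:np.hypot(Q[:,0]-p[0],Q[:,1]-p[1])-.026,[.683,-.062],loss='soft_l1',f_scale=.002).x, np.nanmax(P[60:200,380:480,2]))
E
```

```text
time_s: 11.7
ee_pos: [0.6831, -0.0655, 0.2269]
orientation: [[0.104, 0.995, -0.002], [0.995, -0.104, -0.002], [-0.002, -0.002, -1.0]]
ft_force: [-0.4, 0.6, 0.1]
gripper_width: 0.0857
grip_force: 0.0
[ 0.68306297 -0.06545172  0.22686698]
468 [ 0.68194975 -0.06569986  0.04239403]
(681.9580078125, -64.02400207519531) 27.244647979736328
[ 0.68204865 -0.06339463] 0.15544248419655077
```

View pics/w5.png

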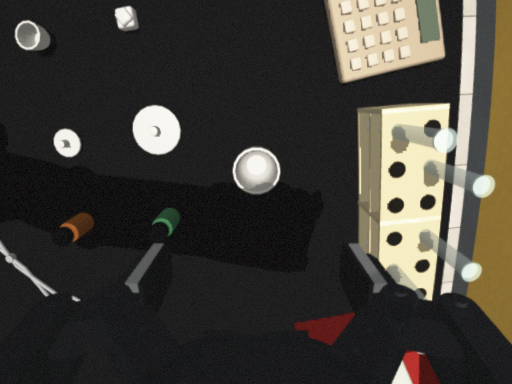

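The crucible's rim is centred at (257,170) and the rack begins at about column 360, so there is room. Grasping.

```bash
python3 -m crank '[[[-0.004,0.007,-0.25],[0,0,0],-1],[[-0.004,0.007,-0.5],[0,0,0],-1],[[-0.004,0.007,-0.65],[0,0,0],-1],[[-0.004,0.007,-0.75],[0,0,0],-1],[[-0.004,0.007,-0.8],[0,0,0],-1]]' 30; python3 -m crank '[[[0,0,0],[0,0,0],-0.1],[[0,0,0],[0,0,0],0.1],[[0,0,0],[0,0,0],1],[[0,0,0],[0,0,0],1],[[0,0,0],[0,0,0],1]]'
```

```text
time_s: 12.38
ee_pos: [0.6816, -0.0587, 0.0274]
orientation: [[0.098, 0.995, -0.001], [0.995, -0.098, 0.001], [0.0, -0.001, -1.0]]
ft_force: [0.9, -0.4, 1.1]
gripper_width: 0.0855
grip_force: 0.0
time_s: 13.0
ee_pos: [0.683, -0.0602, 0.03]
orientation: [[0.1, 0.995, 0.002], [0.995, -0.1, 0.0], [0.001, 0.002, -1.0]]
ft_force: [-1.4, 0.4, 7.8]
gripper_width: 0.0538
grip_force: 31.2
```

```bash
python3 -m crank '[[[0,0,0.03],[0,0,0],1],[[0,0,0.1],[0,0,0],1],[[0,0,0.3],[0,0,0],1],[[0,0,0.55],[0,0,0],1],[[0,0,0.8],[0,0,0],1]]'
python3 - <<'E'
from h import *
c,im,d=shot('wrist'); P=cloud(c,d); np.savez('w6.npz',im=im,d=d,P=P); save('w6',im)
E
```

```text
time_s: 13.62
ee_pos: [0.6818, -0.0605, 0.2317]
orientation: [[0.1, 0.995, 0.001], [0.995, -0.1, -0.0], [0.0, 0.001, -1.0]]
ft_force: [1.4, 1.6, -1.2]
gripper_width: 0.0538
grip_force: 32.0
```

View pics/w6.png

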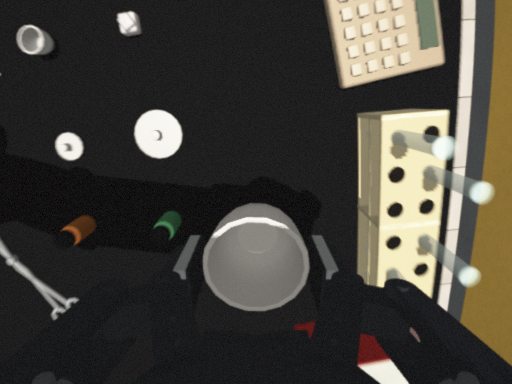

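The crucible is held between the pads, rim centred about (257,258). Checking its tilt and its centre relative to the TCP.

```bash
python3 - <<'E'
from h import *
P=np.load('w6.npz')['P']; o=get_obs()['ee_pos']
from scipy.optimize import least_squares
r=np.hypot(P[...,0]-o[0],P[...,1]-o[1]); m=(r<.036)&(P[...,2]>o[2]+.004)&(P[...,2]<o[2]+.04); m[:,:200]=0;m[:,312:]=0
# rim = highest pts per angle
Q=P[m]; top=np.nanpercentile(Q[:,2],[50,80,95,99]); print(o,top)
ct=Q[:,:2].mean(0); a=np.arctan2(Q[:,1]-ct[1],Q[:,0]-ct[0]); R=[]
for k in np.arange(-np.pi,np.pi,.2):
    s=Q[(a>=k)&(a<k+.2)]
    if len(s)>10: s=s[s[:,2]>np.percentile(s[:,2],95)-.002]; R.append(np.median(s,0))
R=np.array(R)
s=least_squares(lambda p:np.hypot(R[:,0]-p[0],R[:,1]-p[1])-p[2],[*ct,.026],loss='soft_l1',f_scale=.001).x
A=np.c_[R[:,:2]-s[:2],np.ones(len(R))]; x=np.linalg.lstsq(A,R[:,2],rcond=None)[0]; print('c-o',s[:2]-o[:2],s[2],'plane',x,x[2]-o[2],len(R)); print((R-o).round(3))
E
```

```text
[ 0.68478687 -0.06164155  0.24048249] [0.24557143 0.24637055 0.24984214 0.25436656]
c-o [-0.00515541 -0.00258061] 0.02595637291456177 plane [ 0.01819236 -0.00751052  0.24703126] 0.006548768496239643 32
[[-0.032 -0.006  0.014]
 [-0.029 -0.01   0.004]
 [-0.027 -0.017  0.004]
 [-0.023 -0.02   0.004]
 [-0.019 -0.024  0.005]
 [-0.014 -0.027  0.005]
 [-0.009 -0.028  0.005]
 [-0.003 -0.028  0.005]
 [ 0.002 -0.027  0.005]
 [ 0.006 -0.025  0.005]
 [ 0.011 -0.023  0.005]
 [ 0.014 -0.02   0.005]
 [ 0.017 -0.016  0.005]
 [ 0.021 -0.012  0.015]
 [ 0.021 -0.008  0.014]
 [ 0.022 -0.003  0.01 ]
 [ 0.022  0.001  0.009]
 [ 0.021  0.006  0.007]
 [ 0.017  0.01   0.006]
 [ 0.015  0.013  0.005]
 [ 0.012  0.017  0.005]
 [ 0.008  0.02   0.005]
 [ 0.004  0.022  0.005]
 [-0.001  0.023  0.005]
 [-0.006  0.023  0.005]
 [-0.011  0.022  0.005]
 [-0.016  0.02   0.005]
 [-0.021  0.017  0.005]
 [-0.026  0.013  0.005]
 [-0.031  0.009  0.007]
 [-0.031  0.003  0.01 ]
 [-0.032 -0.001  0.011]]
```

```bash
cat > rim.py <<'E'
from h import *
from scipy.optimize import least_squares
c,im,d=shot('wrist'); P=cloud(c,d); o=get_obs()['ee_pos']
r=np.hypot(P[...,0]-o[0],P[...,1]-o[1]); m=(r<.036)&(P[...,2]>o[2]-.01)&(P[...,2]<o[2]+.04); m[:,:200]=0;m[:,312:]=0
Q=P[m]; ct=np.median(Q[:,:2],0); a=np.arctan2(Q[:,1]-ct[1],Q[:,0]-ct[0]); R=[]
for k in np.arange(-np.pi,np.pi,.15):
    if abs(np.cos(k+.075))>.8: continue
    s=Q[(a>=k)&(a<k+.15)]
    if len(s)>10: s=s[s[:,2]>np.percentile(s[:,2],95)-.002]; R.append(np.median(s,0))
R=np.array(R)
s=least_squares(lambda p:np.hypot(R[:,0]-p[0],R[:,1]-p[1])-.026,ct,loss='soft_l1',f_scale=.001).x
A=np.c_[R[:,:2]-s[:2],np.ones(len(R))]; x=np.linalg.lstsq(A,R[:,2],rcond=None)[0]; print('o',o,'c-o',s[:2]-o[:2],'plane',x.round(4),'rim-tcp',x[2]-o[2],len(R))
E
python3 -m crank '[[[0,0,0],[0,0,0],1],[[0,0,0],[0,0,0],1]]'; python3 rim.py
```

```text
time_s: 13.92
ee_pos: [0.6817, -0.06, 0.2283]
orientation: [[0.1, 0.995, -0.001], [0.995, -0.1, 0.0], [0.0, -0.001, -1.0]]
ft_force: [-0.1, 0.4, -1.5]
gripper_width: 0.054
grip_force: 32.0
o [ 0.68154906 -0.05996441  0.22770532] c-o [-0.00249331 -0.00360798] plane [0.0051 0.0065 0.2419] rim-tcp 0.014203798713067345 26
```

```bash
python3 -m crank '[[[-0.2,0.6,0],[0,0,0],1],[[-0.4,0.9,0],[0,0,0],1],[[-0.4,0.9,0],[0,0,0],1],[[-0.4,0.9,0],[0,0,0],1],[[-0.4,0.9,0],[0,0,0],1]]' >/dev/null;python3 -m crank '[[[-0.1,0.3,0],[0,0,0],1],[[-0.206,0.622,0],[0,0,0],1],[[-0.206,0.622,0],[0,0,0],1],[[-0.206,0.622,0],[0,0,0],1],[[-0.206,0.622,0],[0,0,0],1]]'; python3 -m crank '[[[0,0,0],[0,0,0],1]]' | sed -n 2p; python3 rim.py
python3 - <<'E'
from h import *
c,im,d=shot('scene'); P=cloud(c,d); np.savez('s7.npz',im=im,d=d,P=P); save('s7',cv2.resize(im[100:270,330:500],None,fx=3,fy=3))
E
```

```text
time_s: 15.22
ee_pos: [0.531, 0.3189, 0.2278]
orientation: [[0.101, 0.995, -0.001], [0.995, -0.101, -0.001], [-0.002, -0.0, -1.0]]
ft_force: [0.2, -0.2, -0.1]
gripper_width: 0.0537
grip_force: 32.0
ee_pos: [0.5313, 0.3186, 0.2283]
o [0.5312985  0.31880318 0.22836484] c-o [-0.00273762 -0.00374643] plane [0.0027 0.0048 0.2419] rim-tcp 0.013568809905082024 26
```

View pics/s7.png

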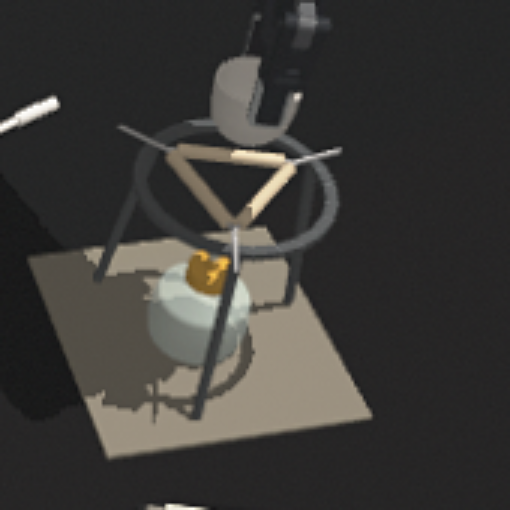

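The scene crop shows the triangle flat on the ring at about (235,185), with the crucible above it. Lowering.

```bash
python3 -m crank '[[[-0.002,0.008,-0.05],[0,0,0],1],[[-0.002,0.008,-0.1],[0,0,0],1],[[-0.002,0.008,-0.14],[0,0,0],1],[[-0.002,0.008,-0.16],[0,0,0],1],[[-0.002,0.008,-0.176],[0,0,0],1]]';python3 -m crank '[[[0,0,-0.004],[0,0,0],1],[[0,0,-0.006],[0,0,0],1],[[0,0,-0.008],[0,0,0],1],[[0,0,-0.008],[0,0,0],1]]'
```

```text
time_s: 16.08
ee_pos: [0.5302, 0.3223, 0.1841]
orientation: [[0.1, 0.995, -0.0], [0.995, -0.1, -0.0], [-0.0, -0.0, -1.0]]
ft_force: [-0.8, 0.4, -0.2]
gripper_width: 0.0533
grip_force: 32.0
time_s: 16.58
ee_pos: [0.5302, 0.3223, 0.1825]
orientation: [[0.1, 0.995, 0.0], [0.995, -0.1, 0.0], [0.0, 0.0, -1.0]]
ft_force: [0.0, -0.5, -0.3]
gripper_width: 0.0538
grip_force: 32.0
```

```bash
python3 -m crank '[[[0,-0.006,-0.002],[0,0,0],1],[[0,-0.006,-0.004],[0,0,0],1],[[0,-0.006,-0.004],[0,0,0],1]]' | grep -E 'pos|ft';python3 -m crank '[[[0,0,-0.002],[0,0,0],1],[[0,0,-0.004],[0,0,0],1],[[0,0,-0.004],[0,0,0],1]]'| grep -E 'pos|ft'; python3 rim.py
```

```text
ee_pos: [0.5301, 0.3208, 0.1814]
ft_force: [-0.6, -0.0, 0.1]
ee_pos: [0.5303, 0.3207, 0.1806]
ft_force: [-0.8, -0.2, 2.4]
o [0.53026749 0.32072204 0.1805268 ] c-o [-0.00265626 -0.00365747] plane [0.0058 0.0076 0.1942] rim-tcp 0.013663033638770722 26
```

```bash
python3 -m crank '[[[0,0,0],[0,0,0],-0.5],[[0,0,0],[0,0,0],-0.8],[[0,0,0],[0,0,0],-1],[[0,0,0],[0,0,0],-1],[[0,0,0],[0,0,0],-1]]'| grep -E 'pos|ft|grip';python3 -m crank '[[[0,0,0.05],[0,0,0],-1],[[0,0,0.15],[0,0,0],-1],[[0,0,0.3],[0,0,0],-1],[[0,0,0.4],[0,0,0],-1],[[0,0,0.4],[0,0,0],-1]]'| grep -E 'pos|ft'
python3 - <<'E'
from h import *
c,im,d=shot('wrist'); P=cloud(c,d); np.savez('w8.npz',im=im,d=d,P=P); save('w8',im)
c,im2,d=shot('scene');np.savez('s8.npz',im=im2,d=d,P=cloud(c,d))
save('c8',np.hstack([cv2.resize(im2[100:250,340:490],(384,384)),im[:,100:480]]))
m=(np.hypot(P[...,0]-.528,P[...,1]-.317)<.04)&(P[...,2]>.188)&(P[...,2]<.205); Q=P[m]
print(len(Q),Q.mean(0),cv2.minEnclosingCircle((Q[:,:2]*1000).astype(np.float32).reshape(-1,1,2)))
from scipy.optimize import least_squares
s=least_squares(lambda p:np.hypot(Q[:,0]-p[0],Q[:,1]-p[1])-.026,[.528,.317],loss='soft_l1',f_scale=.001).x
A=np.c_[Q[:,:2]-s[:2],np.ones(len(Q))]; print(s,np.linalg.lstsq(A,Q[:,2],rcond=None)[0].round(4))
E
```

```text
ee_pos: [0.5302, 0.3208, 0.1804]
ft_force: [-0.1, 0.1, -0.4]
gripper_width: 0.0857
grip_force: 0.0
ee_pos: [0.5311, 0.3211, 0.2831]
ft_force: [-0.5, -0.8, -0.5]
865 [0.52850955 0.31490569 0.19323796] ((528.2676391601562, 315.8769226074219), 27.480226516723633)
[0.52854213 0.31669892] [0.014  0.0338 0.1933]
```

View pics/c8.png

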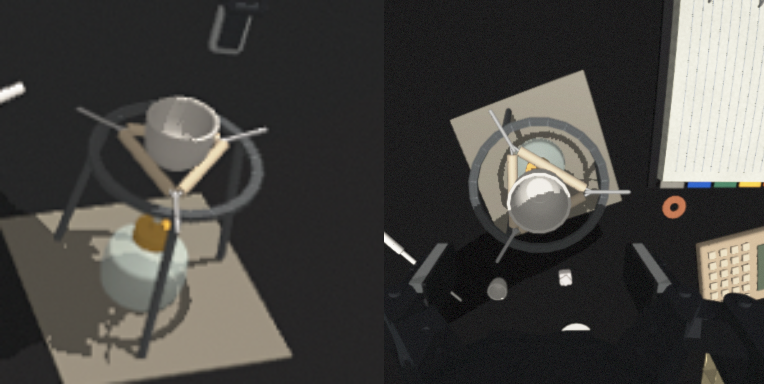

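The crucible stands upright in the triangle, with the rim centred in the ring. Next, the chip.

```bash
python3 -m crank '[[[0.09,-0.8,0],[0,0,0],0],[[0.09,-0.8,0],[0,0,0],0],[[0.09,-0.8,-0.3],[0,0,0],0],[[0.09,-0.8,-0.4],[0,0,0],0],[[0.09,-0.8,-0.4],[0,0,0],0]]'| grep -E 'pos|grip'; python3 -m crank '[[[0,0,0],[0,0,0],0],[[0,0,0],[0,0,0],0]]' | sed -n 2p
python3 - <<'E'
from h import *
o=get_obs();print(o['ee_pos'])
c,im,d=shot('wrist'); P=cloud(c,d); np.savez('w9.npz',im=im,d=d,P=P)
for nm,x,y,r,lo,hi in[('chip',.554,.123,.03,.013,.03),('lid',.564,-.005,.05,.003,.03)]:
    m=((np.hypot(P[...,0]-x,P[...,1]-y)<r)&(P[...,2]>lo)&(P[...,2]<hi)).astype(np.uint8); Q=(P[m>0]*1000).astype(np.float32)
    if len(Q)>20: print(nm,len(Q),Q.mean(0).round(1),np.percentile(Q[:,2],95),cv2.minAreaRect(Q[:,:2].reshape(-1,1,2)))
v,u=np.nonzero((np.hypot(P[...,0]-.554,P[...,1]-.123)<.03)&(P[...,2]>.013)&(P[...,2]<.03)); a,b=int(u.mean()),int(v.mean()); print(a,b)
save('w9',cv2.resize(im[max(0,b-60):b+60,max(0,a-80):a+80],None,fx=3,fy=3,interpolation=2))
E
```

```text
ee_pos: [0.5504, 0.1175, 0.1769]
gripper_width: 0.0426
grip_force: 0.0
ee_pos: [0.5533, 0.1221, 0.1814]
[0.55325991 0.12207512 0.18144636]Traceback (most recent call last):
  File "<stdin>", line 6, in <module>
cv2.error: OpenCV(4.12.0) /io/opencv/modules/imgproc/src/convhull.cpp:143: error: (-215:Assertion failed) total >= 0 && (depth == CV_32F || depth == CV_32S) in function 'convexHull'
```

```bash
python3 - <<'E'
from h import *
z=np.load('w9.npz'); P=z['P'];im=z['im']
m=(np.hypot(P[...,0]-.554,P[...,1]-.123)<.03)&(P[...,2]>.013)&(P[...,2]<.03)
Q=np.ascontiguousarray((P[m][:,:2]*1000).astype(np.float32)).reshape(-1,1,2); print(len(Q),Q.mean((0,1)),cv2.minAreaRect(Q),np.percentile(P[m][:,2],90))
v,u=np.nonzero(m); a,b=int(u.mean()),int(v.mean()); print(a,b)
save('w9',cv2.resize(im[max(0,b-60):b+60,max(0,a-80):a+80],None,fx=3,fy=3,interpolation=2))
E
```

```text
328 [552.6173   122.917465] ((552.5585327148438, 121.90480041503906), (19.714147567749023, 21.608278274536133), 0.9785546064376831) 0.01986467185370751
256 175
```

View pics/w9.png

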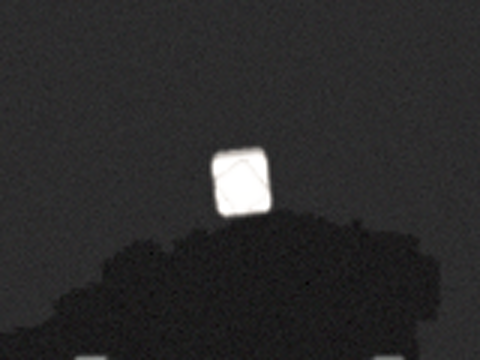

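The chip sits square at crop (241,181), about 1° off the world axes. Grasping it.

```bash
python3 -m crank '[[[0.003,0.002,-0.25],[0,0,0.05],0],[[0.003,0.002,-0.45],[0,0,0.05],0],[[0.003,0.002,-0.6],[0,0,0.05],0],[[0.003,0.002,-0.68],[0,0,0.05],0],[[0.003,0.002,-0.714],[0,0,0.05],0]]' 30| grep -E 'pos|ft'; python3 -m crank '[[[0,0,0],[0,0,0],0.3],[[0,0,0],[0,0,0],1],[[0,0,0],[0,0,0],1],[[0,0,0],[0,0,0],1],[[0,0,0],[0,0,0],1]]'| grep -E 'pos|ft|grip';python3 -m crank '[[[0,0,0.05],[0,0,0],1],[[0,0,0.3],[0,0,0],1],[[0,0,0.55],[0,0,0],1],[[0,0,0.75],[0,0,0],1],[[0,0,1],[0,0,0],1]]'| grep -E 'pos|ft|grip'
```

```text
ee_pos: [0.5538, 0.1218, 0.0018]
ft_force: [0.6, 0.8, 0.5]
ee_pos: [0.5542, 0.1216, 0.0031]
ft_force: [-1.2, 0.8, 8.9]
gripper_width: 0.0193
grip_force: 31.3
ee_pos: [0.5527, 0.121, 0.2543]
ft_force: [0.4, 0.7, 0.0]
gripper_width: 0.0192
grip_force: 30.2
```

```bash
python3 -m crank '[[[-0.092,0.4,0],[0,0,0],1],[[-0.092,0.784,0],[0,0,0],1],[[-0.092,0.784,0],[0,0,0],1],[[-0.092,0.784,0],[0,0,0],1],[[-0.092,0.784,0],[0,0,0],1]]' >/dev/null; python3 -m crank '[[[0,0,-0.04],[0,0,0],1],[[0,0,-0.08],[0,0,0],1],[[0,0,-0.12],[0,0,0],1],[[0,0,-0.15],[0,0,0],1],[[0,0,-0.15],[0,0,0],1]]'|grep -E 'pos|ft|grip'
python3 - <<'E'
from h import *
c,im,d=shot('wrist'); P=cloud(c,d); np.savez('w10.npz',im=im,d=d,P=P); c,im2,d=shot('scene')
save('c10',np.hstack([cv2.resize(im2[80:230,340:490],(384,384)),im[:,64:448]]))
print(get_obs()['ee_pos'])
E
```

```text
ee_pos: [0.5302, 0.317, 0.2137]
ft_force: [0.8, -0.3, -0.4]
gripper_width: 0.0191
grip_force: 30.2
[0.53055254 0.31726102 0.21451966]
```

View pics/c10.png

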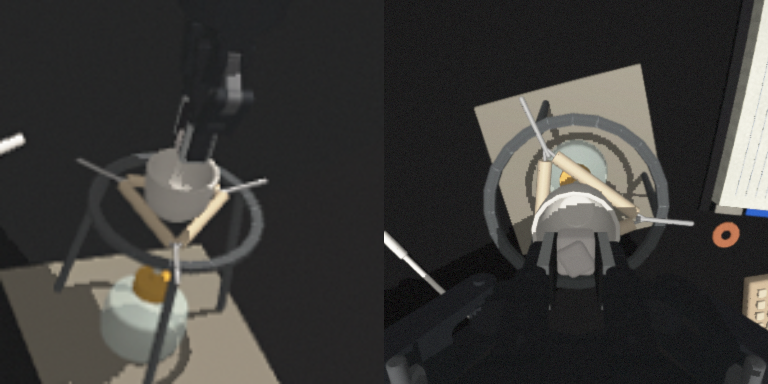

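The chip is between the fingers, above the crucible's mouth. I'll lower it a little and release.

```bash
python3 -m crank '[[[0,0,-0.02],[0,0,0],1],[[0,0,-0.05],[0,0,0],1],[[0,0,-0.05],[0,0,0],1]]'|grep -E 'pos|ft'; python3 -m crank '[[[0,0,0],[0,0,0],0.1],[[0,0,0],[0,0,0],0.1],[[0,0,0],[0,0,0],0.1],[[0,0,0],[0,0,0],0.1]]'|grep -E 'ft|grip'; python3 -m crank '[[[0,0,0.1],[0,0,0],0.1],[[0,0,0.3],[0,0,0],0.1],[[0,-0.2,0.3],[0,0,0],0],[[0,-0.2,0.3],[0,0,0],0],[[0,-0.2,0.3],[0,0,0],0]]'|grep -E 'pos|ft|grip'
python3 - <<'E'
from h import *
c,im,d=shot('wrist'); P=cloud(c,d); np.savez('w11.npz',im=im,d=d,P=P); c,im2,d=shot('scene')
m=(np.hypot(P[...,0]-.5285,P[...,1]-.3167)<.032)&(P[...,2]>.15); v,u=np.nonzero(m); a,b=int(u.mean()),int(v.mean()); print(a,b)
k=(np.hypot(P[...,0]-.5285,P[...,1]-.3167)<.02)&(P[...,2]>.15); print('inside z',np.nanpercentile(P[k][:,2],[5,50,95]))
Q=P[m&(P[...,2]>.188)]
from scipy.optimize import least_squares
print(least_squares(lambda p:np.hypot(Q[:,0]-p[0],Q[:,1]-p[1])-.026,[.528,.317],loss='soft_l1',f_scale=.001).x,np.median(Q[:,2]))
save('c11',np.hstack([cv2.resize(im2[80:230,340:490],(384,384)),cv2.resize(im[max(0,b-64):b+64,a-64:a+64],(384,384))]))
E
```

```text
ee_pos: [0.5301, 0.3171, 0.2012]
ft_force: [0.7, 0.3, -0.8]
ft_force: [-0.0, -0.5, -0.3]
gripper_width: 0.0383
grip_force: 0.0
ee_pos: [0.5303, 0.2675, 0.277]
ft_force: [-0.0, 1.4, -0.8]
gripper_width: 0.0427
grip_force: 0.0
255 156
inside z [0.15571102 0.1620844  0.17618803]
[0.52872313 0.31433603] 0.19443974556857024
```

View pics/c11.png

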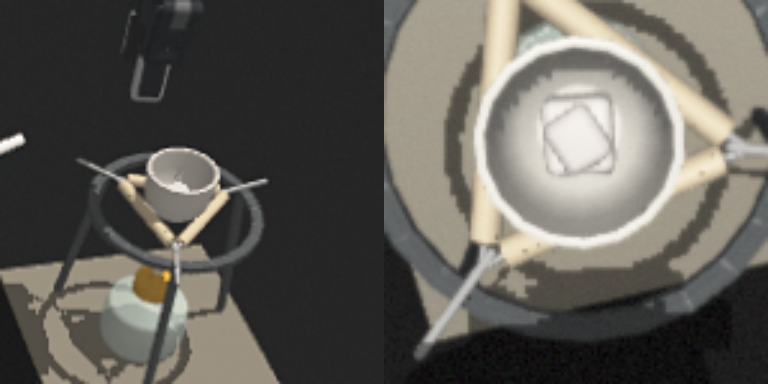

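The chip lies in the middle of the crucible. Next, the lid.

```bash
python3 - <<'E'
from h import *
c,im,d=shot('wrist'); P=cloud(c,d)
m=(np.hypot(P[...,0]-.5285,P[...,1]-.316)<.034)&(P[...,2]>.188)&(P[...,2]<.205); Q=P[m]
print('crucible static',cv2.minEnclosingCircle((Q[:,:2]*1000).astype(np.float32).reshape(-1,1,2)),np.median(Q[:,2]),get_obs()['ee_pos'])
E
python3 -m crank '[[[0.13,-0.9,0],[0,0,0],0.3],[[0.13,-0.9,0],[0,0,0],0.3],[[0.13,-0.9,0],[0,0,0],0.3],[[0.13,-0.9,-0.2],[0,0,0],0.3],[[0.13,-0.9,-0.3],[0,0,0],0.3]]' >/dev/null; python3 -m crank '[[[0,-0.19,-0.08],[0,0,0],0.3],[[0,-0.19,-0.08],[0,0,0],0.3],[[0,-0.19,-0.08],[0,0,0],0.3],[[0,-0.19,-0.08],[0,0,0],0.3]]'|grep -E 'pos|ft|grip'
python3 - <<'E'
from h import *
c,im,d=shot('wrist'); P=cloud(c,d); np.savez('w12.npz',im=im,d=d,P=P); print(get_obs()['ee_pos'])
r=np.hypot(P[...,0]-.564,P[...,1]+.005)
m=(r<.05)&(P[...,2]>.003)&(P[...,2]<.03); Q=(P[m][:,:2]*1000).astype(np.float32); print(len(Q),cv2.minEnclosingCircle(Q.reshape(-1,1,2)))
k=m&(P[...,2]>.013); v,u=np.nonzero(k); print('knob',P[k].mean(0),P[k][:,2].max(),len(u))
E
```

```text
crucible static ((528.8584594726562, 315.7960205078125), 27.332487106323242) 0.1938319716219481 [0.53020459 0.26815023 0.27659523]
ee_pos: [0.5633, -0.004, 0.1822]
ft_force: [0.6, -0.7, 0.4]
gripper_width: 0.0301
grip_force: 0.0
[ 0.56324936 -0.00401755  0.18220495]
2115 ((562.9332885742188, -7.015756607055664), 29.898168563842773)
knob [ 0.56282741 -0.00643108  0.01884284] 0.021184530308410332 100
```

```bash
python3 -m crank '[[[0.004,-0.009,-0.25],[0,0,0],0.3],[[0.004,-0.009,-0.45],[0,0,0],0.3],[[0.004,-0.009,-0.6],[0,0,0],0.3],[[0.004,-0.009,-0.67],[0,0,0],0.3],[[0.004,-0.009,-0.69],[0,0,0],0.3]]' 40| grep -E 'pos|ft'; python3 -m crank '[[[0,0,0],[0,0,0],0.5],[[0,0,0],[0,0,0],1],[[0,0,0],[0,0,0],1],[[0,0,0],[0,0,0],1],[[0,0,0],[0,0,0],1]]'| grep -E 'pos|ft|grip'
```

```text
ee_pos: [0.5641, -0.0072, 0.0093]
ft_force: [-0.1, -0.0, -0.1]
ee_pos: [0.5648, -0.0073, 0.0107]
ft_force: [-1.1, -0.5, 6.9]
gripper_width: 0.0095
grip_force: 39.1
```

```bash
python3 -m crank '[[[0,0,0.04],[0,0,0],1],[[0,0,0.2],[0,0,0],1],[[0,0,0.4],[0,0,0],1],[[0,0,0.7],[0,0,0],1],[[0,0,1],[0,0,0],1]]'| grep -E 'pos|grip';python3 -m crank '[[[0,0,0.05],[0,0,0],1],[[0,0,0.05],[0,0,0],1],[[0,0,0.05],[0,0,0],1]]'| grep -E 'pos|grip'
cat > lidv.py <<'E'
from h import *
c,im,d=shot('wrist'); P=cloud(c,d); o=get_obs()['ee_pos']
m=(np.hypot(P[...,0]-o[0],P[...,1]-o[1])<.045)&(np.abs(P[...,2]-o[2])<.012)&(im.min(2)>60); Q=P[m]; Q=Q[Q[:,2]<np.percentile(Q[:,2],90)]
ce,r=cv2.minEnclosingCircle((Q[:,:2]*1000).astype(np.float32).reshape(-1,1,2))
for _ in range(4):
    A=np.c_[Q[:,:2]-np.array(ce)/1000,np.ones(len(Q))];x=np.linalg.lstsq(A,Q[:,2],rcond=None)[0];k=np.abs(Q[:,2]-A@x)<.0025;Q=Q[k]
print('o',o,'lid',ce,r,'plane',x.round(4),'flange-tcp',x[2]-o[2],len(Q)); save('lid',im)
E
python3 lidv.py
```

```text
ee_pos: [0.5635, -0.0077, 0.2372]
gripper_width: 0.0091
grip_force: 39.0
ee_pos: [0.5631, -0.0073, 0.2457]
gripper_width: 0.0093
grip_force: 39.1
o [ 0.56311921 -0.00742582  0.2455736 ] lid (561.35205078125, -7.314965724945068) 30.018476486206055 plane [-0.0041 -0.005   0.2415] flange-tcp -0.004039715082931383 4876
```

View pics/lid.png

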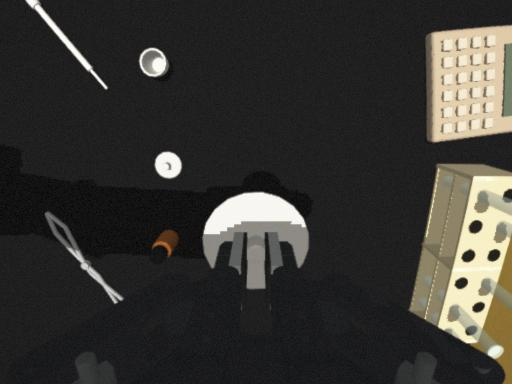

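The lid hangs level in the fingers, flange centred about (256,240). Carrying it to the crucible.

```bash
python3 -m crank '[[[-0.13,0.3,0],[0,0,0],1],[[-0.13,0.8,0],[0,0,0],1],[[-0.13,0.8,0],[0,0,0],1],[[-0.13,0.8,0],[0,0,0],1],[[-0.13,0.8,0],[0,0,0],1]]' | grep pos;python3 -m crank '[[[0,0.25,0],[0,0,0],1],[[0,0.494,0],[0,0,0],1],[[0,0.494,0],[0,0,0],1],[[0,0.494,0],[0,0,0],1],[[0,0.494,0],[0,0,0],1]]' | grep -E 'pos|grip'; python3 lidv.py
```

```text
ee_pos: [0.5309, 0.1932, 0.2457]
ee_pos: [0.5321, 0.3138, 0.2469]
gripper_width: 0.0091
grip_force: 39.1
o [0.53196096 0.31415541 0.24702971] lid (530.4493408203125, 313.73858642578125) 30.282386779785156 plane [-0.0011 -0.0039  0.2427] flange-tcp -0.00431207032655645 4876
```

Within 2–3 mm of the target. I'll correct that and lower to about 0.205.

```bash
python3 -m crank '[[[-0.004,0.006,-0.04],[0,0,0],1],[[-0.004,0.006,-0.08],[0,0,0],1],[[-0.004,0.006,-0.12],[0,0,0],1],[[-0.004,0.006,-0.15],[0,0,0],1],[[-0.004,0.006,-0.16],[0,0,0],1]]' | grep -E 'pos|ft';python3 -m crank '[[[0,0,0],[0,0,0],1],[[0,0,0],[0,0,0],1]]' | grep -E 'pos|ft'; python3 lidv.py
```

```text
ee_pos: [0.5303, 0.3174, 0.2062]
ft_force: [-0.4, 0.0, 0.7]
ee_pos: [0.5306, 0.3176, 0.2072]
ft_force: [0.2, -0.8, -0.2]
o [0.53056037 0.31762456 0.20723946] lid (528.619384765625, 317.7281799316406) 30.147104263305664 plane [-0.0021 -0.0029  0.203 ] flange-tcp -0.004211323862005539 4875
```

```bash
python3 -m crank '[[[0,-0.006,-0.006],[0,0,0],1],[[0,-0.006,-0.012],[0,0,0],1],[[0,-0.006,-0.016],[0,0,0],1],[[0,-0.006,-0.016],[0,0,0],1]]' | grep -E 'pos|ft';python3 -m crank '[[[0,0,-0.002],[0,0,0],1],[[0,0,-0.004],[0,0,0],1],[[0,0,-0.004],[0,0,0],1]]' | grep -E 'pos|ft'; python3 -m crank '[[[0,0,-0.002],[0,0,0],1],[[0,0,-0.003],[0,0,0],1],[[0,0,-0.003],[0,0,0],1]]' | grep -E 'pos|ft'
```

```text
ee_pos: [0.5304, 0.3161, 0.2028]
ft_force: [-0.1, 0.3, -0.4]
ee_pos: [0.5304, 0.316, 0.2019]
ft_force: [0.1, 0.1, -0.7]
ee_pos: [0.5305, 0.3161, 0.2013]
ft_force: [-0.5, -0.4, 2.2]
```

Contact at 2 N. Releasing and lifting straight up.

```bash
python3 -m crank '[[[0,0,0],[0,0,0],0.6],[[0,0,0],[0,0,0],0.4],[[0,0,0],[0,0,0],0.4],[[0,0,0],[0,0,0],0.4]]' | grep -E 'ft|grip';python3 -m crank '[[[0,0,0.05],[0,0,0],0.4],[[0,0,0.15],[0,0,0],0.4],[[0,0,0.35],[0,0,0],0.4],[[0,-0.25,0.4],[0,0,0],0.4],[[0,-0.4,0.4],[0,0,0],0.4]]' | grep -E 'pos|ft';python3 -m crank '[[[0,0,0],[0,0,0],0.4],[[0,0,0],[0,0,0],0.4],[[0,0,0],[0,0,0],0.4]]' | grep -E 'time|pos'
python3 - <<'E'
from h import *
c,im,d=shot('wrist'); P=cloud(c,d); c2,im2,d2=shot('scene')
m=(np.hypot(P[...,0]-.5288,P[...,1]-.316)<.04)&(P[...,2]>.185)&(P[...,2]<.206); Q=P[m]
ce,r=cv2.minEnclosingCircle((Q[:,:2]*1000).astype(np.float32).reshape(-1,1,2)); Q=Q[np.hypot(*(Q[:,:2]-np.array(ce)/1000).T)>.009]
A=np.c_[Q[:,:2]-np.array(ce)/1000,np.ones(len(Q))];print(ce,r,np.linalg.lstsq(A,Q[:,2],rcond=None)[0].round(4))
v,u=np.nonzero(m); a,b=int(u.mean()),int(v.mean())
save('c13',np.hstack([cv2.resize(im2[80:230,340:490],(384,384)),cv2.resize(im[max(0,b-64):max(0,b-64)+128,a-64:a+64],(384,384))]))
E
```

```text
ft_force: [-0.0, 0.2, 0.0]
gripper_width: 0.0253
grip_force: 0.0
ee_pos: [0.5311, 0.2136, 0.3034]
ft_force: [-0.2, 0.1, -0.7]
time_s: 32.98
ee_pos: [0.5303, 0.2172, 0.3012]
(528.6781616210938, 315.6875915527344) 30.191059112548828 [-0.0038  0.0122  0.1973]
```

View pics/c13.png

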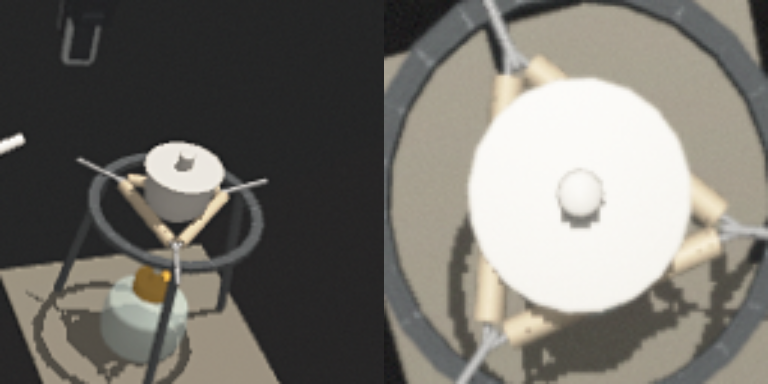

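The lid lies flat and central on the rim at (580,193), and the hand is clear.

```bash
python3 -c "
from plant import env
print(env.hand_in())"
```

```text
the job is handed in; nothing more can be done
None
```

The set-up is finished and handed in: triangle flat on the ring, large crucible upright in it, chip inside, large cover flat on the rim and the hand clear, at about 33 s of the 106 s; no verdict was returned.

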